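# Feel out the tea light at the back of the drawer

### The job

The last tea light has slid out of sight to the back of the little wooden drawer. Pull the drawer open to its stop, feel along the floor at the back for the tea light, lift it out and set it down upright, wax side up, in the middle of the blue saucer without dropping it. Leave the jars standing on the drawer unit where they are.

Things in the scene. Friction and masses are not known exactly. Their poses are not given: they have to be found in the camera images.
- drawer_unit: Small light-wood cabinet with one drawer on the hob; fixed. Origin: centre of its underside; x points from the drawer front to the back, z up. Carcass 155 deep (x), 210 wide (y), 80 mm high. The top board (8 mm thick, underside at z = 72 mm, front edge at x = -78 mm) overhangs the back of the open drawer. Two jars stand on its back half.
- drawer (a joint): How far the drawer is pulled out towards the unit's -x, in m: 0 shut, 0.095 at its stop. A snug wooden runner with about 4 N of friction, no catch, stays where it is left.
- drawer_handle (a point): Middle of the steel bar handle, moving with the drawer. The bar runs along the unit's y, 100 mm long, about 10 mm thick, 50 mm above the hob, its centre 35 mm in front of the drawer front (8 mm thick, top edge 64 mm above the hob).
- drawer_back (a point): Middle of the foot of the drawer's back wall (inner face, floor level), moving with the drawer. Inside 141 long, 187 mm wide, flat and bare; floor 12 mm above the hob; sides and back only 25 mm high, 4 mm thick. Fully open, this point is 46 mm behind the front edge of the top board: the last 46 mm of floor lie under it, with 60 mm of clear height.
- tea_light: Tea light: round metal cup with green wax, 38 mm across, 15 mm high, 20 g. Origin: centre of its underside, z up out of the wax. It lies flat on the drawer floor, its centre 20 to 27 mm in front of the back wall and at most 45 mm to either side of the middle; nothing else is in the drawer.
- saucer: Loose small round blue saucer, 130 mm across, 15 mm high. Origin: centre of its underside.
- saucer_in (a point): Centre of the flat inner floor of the saucer (80 mm across, 5 mm above the saucer's underside), z up; the tea light is to stand here.
- salt_shaker: Salt shaker with grey top, 44 mm across, 90 mm high, standing on the back half of the unit's top. Origin: centre of its underside.
- spice_jar: Glass spice jar with yellow cap, 42 mm across, 96 mm high, standing on the back half of the unit's top. Origin: centre of its underside.

How it is judged:
By the outcome, as a careful person would: the job done as asked, in the order asked, and still so for the second after the job is handed in, with the robot touching nothing.
It also fails if it takes over 54 s, if anything falls off the work surface, if the arm or the gripper's body presses on something with over 40 N, if the wrist force passes 120 N, or if a joint passes its speed limit or range.

### The arm

A 6-joint arm with a two-finger parallel gripper is mounted at the origin on a cart in front of the work surface, level with it; the furniture and walls round the work are solid. World frame = base frame: x ahead of the robot, y to its left, z up, the work surface at z = 0. Lengths are in m, angles in rad, forces in N, time in s.
With the tool pointing down it reaches from about 0.35 to 0.975 m from the base axis. Payload 4.9 kg.
Tool frame: the origin (TCP) lies midway between the tips of the shut fingers; the grasp point (between the pads) lies 19 mm behind it; z points along the fingers, y is the line along which they close (so a half turn about z gives the same grasp; the last joint's range is limited). The gripper opens to 85 mm and grips with 20 to 120 N. Pads are 22 mm wide; open, the fingers measure 114 mm over their backs; the gripper's body (76 mm by 85 mm) begins 54 mm behind the grasp point. The pads swing forward as they close: fully open they stand 13 mm farther back than shut.
Start: joints at [1.226, 0.053, 1.613, -0, 1.476, -0.119], TCP at [0.14, 0.609, 0.192] pointing down, gripper open.
Joint ranges: [-3.01, 3.01], [-1.01, 2.22], [0.06, 2.58], [-1.02, 4.17], [0.09, 2.62], [-3.14, 3.14]. Speed limits (rad/s): [2.57, 2.57, 3.14, 3.14, 3.14, 3.14].

### API

Orientations are given as a unit quaternion [w, x, y, z].
In Python, from plant import * gives the robot as it stands.
- The arm moves only by the tool jog_arm, never from a script. Its argument "targets" is a list of rows, each a list of 3 entries, a list of its own where there are three numbers: the shift along the tool's x, y, z in units of 25 mm (1.0 is 25 mm), then the turn, a rotation vector about the tool's x, y, z in units of 8 degrees (1.0 is 8 degrees), then the opening in per cent of the stroke, from 0 (shut) to 100 (fully open). A call has 1 to 8 rows; each row is the pose to reach, as a shift and turn from the pose commanded when the call began, along the tool's axes at that moment; what a row does not reach only later rows make up. A row lasts 1/8 s, in which the tool goes at most 62.5 mm and 10.7 degrees, less where a joint would pass 70% of its speed; a pose out of reach is approached as far as the arm can. A call with a gripper value outside its range is refused whole. The fingers move at their own pace and stop on an object; the grip force is fixed at half the most. Time passes only in rows, so rows that repeat a pose let the fingers close. It gives the time, the measured TCP pose, the force, the opening and the grip force at its end, in the units of the state.
- state(): the state, without advancing time (a new reading comes with each control period).
- grab_frame(name): name is "side" or "top" or "wrist"; returns (picture, depth): 480x640x3 uint8, red, green, blue; 480x640 float32, m along the optical axis (not along the pixel's ray), 0 where there is no reading.
- camera_params(name): a dict with "fovy" (degrees; the focal length in pixels is half the picture's height over the tangent of half this angle, whatever the lens; pixels are square), "cx", "cy" (the principal point, pixels), "dist" ([k1, k2, p1, p2, k3] as OpenCV has them; the pictures are not rectified), "rvec" (rotation vector, rad) and "tvec" (3), from world to camera coordinates, as OpenCV has them; the wrist camera has in their place "hand_eye" (4x4, takes a point from camera to tool coordinates, whose origin is the TCP and whose axes are the flange's). Camera axes: x right, y down, z forward; pixel columns grow to the right and rows downward; lengths in m; the calibration is good to about 2 mm. A picture is of the moment at which its call begins: read the wrist's pose just before it. camera_params takes no time and is no camera call.
- job_done(): hands the job in; it is judged then, once.
The state is a dict: "time": time; "joint_pos": joint angles; "joint_vel": joint speeds; "joint_efforts": joint torques, N m; "tool_pos": TCP position; "tool_rot": TCP orientation; "contact_force": force on the tool from outside, world axes, zero at the start; "ft_torque": the same for the moment, N m; "gripper_width": opening from 0.0 (shut) to 1.0 (fully open); "grasp_force": force on a finger pad.
Only numpy, scipy, OpenCV 4.12 (cv2) and the standard library are available. Lean on these libraries where they do the work, as an engineer would, in place of code of your own. Each camera call takes 0.05 s, during which the arm holds its last target. There are 200 camera calls.

## Working session

There is one attempt and no reset: what is moved stays moved. The work goes in short steps, Python scripts to look and compute and a tool call to move; the robot and the scene stay as the last step left them, time stands still between calls to the robot, and variables do not carry over. Pictures are saved under pics/ and viewed, at most 10 in all, crops included, and the job is handed in when it is done.

Besides the shell and the picture viewer there is one more tool, called after "Emit:" as name(argument=value, ...) on one line, values as JSON. jog_arm: Moves the arm, as the interface text tells. Its arguments: {"type":"object","properties":{"targets":{"type":"array"}},"required":["targets"]}

```bash
mkdir -p pics
cat > h.py <<'E'
from plant import *
import numpy as np, cv2
from scipy.spatial.transform import Rotation as R
def K(n):
    p=camera_params(n); f=240/np.tan(np.radians(p["fovy"])/2)
    return np.array([[f,0,p["cx"]],[0,f,p["cy"]],[0,0,1.]]),np.array(p["dist"],float)
def tool(s):
    w,x,y,z=s["tool_rot"]; T=np.eye(4); T[:3,:3]=R.from_quat([x,y,z,w]).as_matrix(); T[:3,3]=s["tool_pos"]; return T
def cam(n,s=None):
    p=camera_params(n)
    if "hand_eye" in p: return tool(s)@np.array(p["hand_eye"])
    T=np.eye(4); T[:3,:3]=cv2.Rodrigues(np.array(p["rvec"],float))[0]; T[:3,3]=np.ravel(p["tvec"]); return np.linalg.inv(T)
def ray(n,px,z,T):
    k,d=K(n); u=cv2.undistortPoints(np.array(px,float).reshape(-1,1,2),k,d).reshape(-1,2)
    v=np.c_[u,np.ones(len(u))]@T[:3,:3].T; o=T[:3,3]
    return o+v*((z-o[2])/v[:,2])[:,None]
def pts(n,depth,T):
    k,d=K(n); g=np.stack(np.meshgrid(np.arange(640),np.arange(480)),-1).reshape(-1,1,2).astype(float)
    u=cv2.undistortPoints(g,k,d).reshape(-1,2); c=np.c_[u,np.ones(len(u))]*depth.reshape(-1,1)
    return (c@T[:3,:3].T+T[:3,3]).reshape(480,640,3)
def save(n,im): cv2.imwrite("pics/%s.png"%n,im[...,::-1])
E
python3 - <<'E'
from h import *
s=state(); print(s)
for n in("top","side"):
    im,d=grab_frame(n); save(n,im); np.savez(n,im=im,d=d); print(n,cam(n).round(3).tolist(),(d>0).mean())
print(camera_params("wrist"))
E
```

```text
{'time': 0.0, 'joint_pos': array([ 1.22597710e+00,  5.33172895e-02,  1.61431071e+00,  2.06297249e-05,
        1.47599311e+00, -1.19023533e-01]), 'joint_vel': array([-0.00073133,  0.00010405, -0.00040737, -0.00158679, -0.00105561,
       -0.00124464]), 'joint_efforts': array([-8.29201838e-06, -3.93682659e+01, -3.70175886e+01, -2.11135298e-04,
        7.07313055e-03,  2.38023617e-06]), 'tool_pos': array([0.13969308, 0.60846352, 0.19057765]), 'tool_rot': array([-2.43110035e-04,  1.12659089e-01,  9.93633182e-01, -9.84710378e-04]), 'contact_force': array([-0.02320542,  0.0815063 ,  0.87512975]), 'ft_torque': array([-0.02116225, -0.00493275,  0.00405998]), 'grasp_force': 0.0, 'gripper_width': 0.9949924112413099}
top [[-0.008, -0.992, 0.128, 0.442], [-1.0, 0.008, -0.0, 0.149], [-0.001, -0.128, -0.992, 0.962], [0.0, 0.0, 0.0, 1.0]] 0.996015625
side [[-0.954, -0.151, 0.26, 0.336], [-0.301, 0.44, -0.846, 0.884], [0.014, -0.885, -0.465, 0.451], [0.0, 0.0, 0.0, 1.0]] 0.9961555989583334
{'fovy': 68.4775055987463, 'cx': 315.83011296580247, 'cy': 237.00323297860317, 'dist': array([0.01978167, 0.        , 0.        , 0.        , 0.        ]), 'hand_eye': array([[-1.08479617e-04, -9.45753511e-01, -3.24885034e-01,
         8.30893531e-02],
       [ 9.99999994e-01, -1.08719411e-04, -1.74149341e-05,
        -4.35454519e-04],
       [-1.88510744e-05, -3.24885034e-01,  9.45753517e-01,
        -1.82314548e-01],
       [ 0.00000000e+00,  0.00000000e+00,  0.00000000e+00,
         1.00000000e+00]])}
```

View pics/top.png

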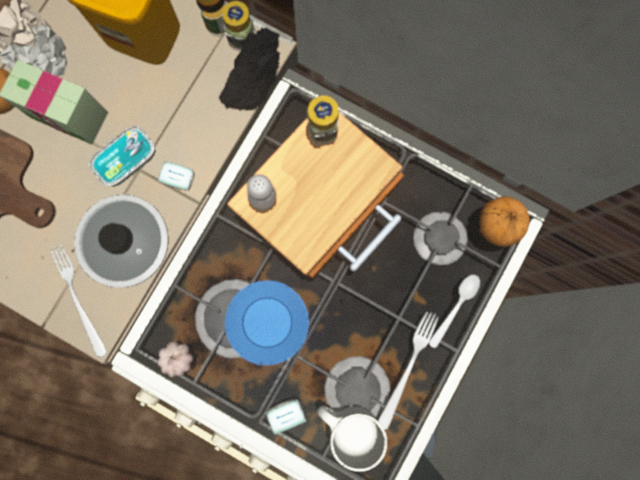

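View pics/side.png

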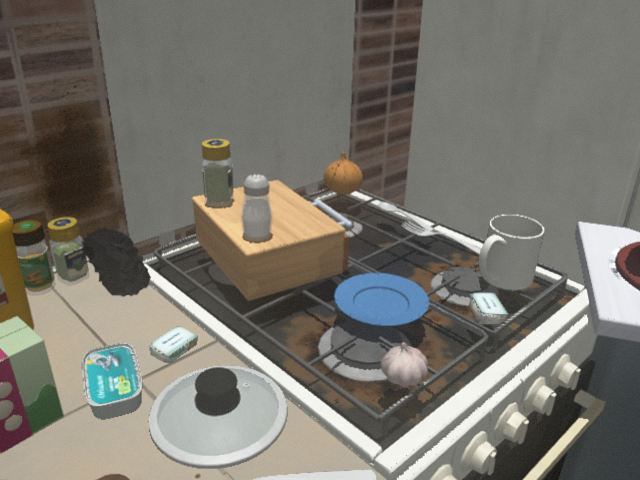

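The top view shows the wooden unit (corners ~(231,203),(345,118),(403,172),(308,273)) with its handle at about (372,240) facing lower right. The blue saucer is at (267,322), and the jars are at (262,192) and (322,115). The side view agrees.

```bash
cat > m.py <<'E'
from h import *
z=np.load("top.npz"); im,d=z["im"],z["d"]; T=cam("top"); P=pts("top",d,T)
hsv=cv2.cvtColor(im,cv2.COLOR_RGB2HSV)
# top board by height
roi=np.zeros((480,640),bool); roi[90:290,220:420]=1
m=(abs(P[...,2]-.080)<.008)&roi&(hsv[...,0]<25)&(hsv[...,1]>60)
m=m.astype(np.uint8); m=cv2.morphologyEx(m,cv2.MORPH_OPEN,np.ones((3,3)))
print("board z",np.median(P[m>0][:,2]),m.sum())
ys,xs=np.nonzero(m); Q=ray("top",np.c_[xs,ys],.08,T)[:,:2].astype(np.float32)
(c,sz,a)=cv2.minAreaRect(Q*1000); print("rect",c,sz,a); print(cv2.boxPoints((c,sz,a)))
b=(hsv[...,0]>98)&(hsv[...,0]<118)&(hsv[...,1]>120); b[:270]=0
cs=max(cv2.findContours(b.astype(np.uint8),0,2)[0],key=cv2.contourArea)
print("saucer z pct",np.percentile(P[b][:,2],[2,10,50,90,98]))
E_=cv2.fitEllipse(ray("top",cs.reshape(-1,2),.015,T)[:,:2].astype(np.float32)*1000); print("saucer",E_)
h=(abs(P[...,2]-.05)<.012)&(hsv[...,1]<60)&(hsv[...,2]>100); h[:200]=0;h[275:]=0;h[:,:335]=0;h[:,405:]=0
ys,xs=np.nonzero(h); print("handle z",np.percentile(P[h][:,2],[10,50,90]),cv2.minAreaRect(ray("top",np.c_[xs,ys],.054,T)[:,:2].astype(np.float32)*1000))
for n,(x0,x1,y0,y1) in dict(salt=(245,280,170,215),jar=(305,342,92,140)).items():
    q=P[y0:y1,x0:x1].reshape(-1,3); q=q[q[:,2]>.13]; print(n,q[:,2].max(),np.median(q,0))
q=P[300:420,340:470].reshape(-1,3); print("hob z",np.percentile(q[:,2],[5,50,95]))
E
python3 m.py
```

```text
board z 0.08101471051981746 13179
rect (638.4768676757812, 149.5345458984375) (156.83059692382812, 215.6957550048828) 47.57503890991211
[[505.9669   164.40817 ]
 [665.1852    18.894623]
 [770.9868   134.66092 ]
 [611.76855  280.17447 ]]
saucer z pct [0.00345458 0.0051511  0.01081716 0.01586994 0.0179419 ]
saucer ((438.969482421875, 226.12684631347656), (125.67229461669922, 125.95166778564453), 159.31680297851562)
handle z [0.0523035  0.05511642 0.05741791] ((566.5344848632812, 70.36494445800781), (40.781890869140625, 109.71894836425781), 47.50277328491211)
salt 0.9623759057540062 [0.61486887 0.22292036 0.16488391]
jar 0.9623759057540062 [0.7114539  0.13804988 0.17651298]
hob z [-0.67740458 -0.03139895  0.01039611]
```

```bash
cat >> h.py <<'E'
C=np.array([.6385,.1495]); a=np.radians(47.55); UX=np.array([np.cos(a),np.sin(a),0]); UY=np.array([-np.sin(a),np.cos(a),0])
def U(x,y,z): return np.r_[C,0]+x*UX+y*UY+np.array([0,0,z])   # unit -> world
def toU(p): p=np.asarray(p)-np.r_[C,0]; return np.stack([p@UX,p@UY,p[...,2]],-1)
def rot(xaz,e=90,yaw=0):   # tool rotation: x azimuth (deg) when down; e = elevation of tool axis below horizontal, tipped toward x azimuth
    t=np.radians(xaz); h=np.array([np.cos(t),np.sin(t),0]); k=np.array([0,0,1.]); e=np.radians(e)
    z=h*np.cos(e)-k*np.sin(e); x=h*np.sin(e)+k*np.cos(e); return np.c_[x,np.cross(z,x),z]
def go(p,Rm=None,s=None):
    s=s or state(); T=tool(s); d=T[:3,:3].T@(np.asarray(p)-T[:3,3])
    r=np.zeros(3) if Rm is None else R.from_matrix(T[:3,:3].T@Rm).as_rotvec()
    print("shift",(d/.025).round(2),"turn",(np.degrees(r)/8).round(2),"rows>=",max(np.linalg.norm(d)/.0625,np.degrees(np.linalg.norm(r))/10.7).round(1))
E
python3 -c "
from h import *
for z in(.2,.12,.033): print(U(-121,0,z) if 0 else U(-.121,0,z)); go(U(-.122,0,z),rot(137.55))
print((tool(state())[:3,:3].T@(-UX)/.025*.1).round(2))"
```

```text
[0.55683147 0.06021814 0.2       ]
shift [-21.15 -17.67  -0.34] turn [-0.01  0.    3.69] rows>= 11.0
[0.55683147 0.06021814 0.12      ]
shift [-21.15 -17.67   2.86] turn [-0.01  0.    3.69] rows>= 11.1
[0.55683147 0.06021814 0.033     ]
shift [-21.15 -17.66   6.34] turn [-0.01  0.    3.69] rows>= 11.3
[ 1.97 -3.48  0.01]
```

Emit:
jog_arm(targets=[[[-2, -2, -3], [0, 0, 1], 30], [[-4, -4, -3], [0, 0, 2], 30], [[-7, -6, -3], [0, 0, 3], 30], [[-9, -8, -3], [0, 0, 3.69], 30], [[-11, -10, -3], [0, 0, 3.69], 30], [[-13, -12, -3], [0, 0, 3.69], 30], [[-15, -14, -3], [0, 0, 3.69], 30], [[-17, -16, -3], [0, 0, 3.69], 30]])

```text
time: 1.1
tool_pos: [0.4079, 0.2124, 0.266]
tool_rot: [0.0, 0.362, 0.932, 0.0]
contact_force: [-0.3, 0.6, -0.2]
gripper_width: 0.302
grasp_force: 0.0
```

```bash
python3 -c "
from h import *
s=state();print(s['time'],s['joint_pos'].round(2),s['gripper_width'])
go(U(-.122,0,.15),rot(137.55))"
```

```text
1.1 [ 0.32 -0.39  1.88  0.    1.65 -0.51] 0.3024356301187236
shift [-8.5  -0.51  4.64] turn [ 0. -0.  0.] rows>= 3.9
```

Emit:
jog_arm(targets=[[[-2.5, -0.2, 1], [0, 0, 0], 30], [[-5, -0.4, 2.5], [0, 0, 0], 30], [[-7, -0.5, 4], [0, 0, 0], 30], [[-8.5, -0.5, 4.6], [0, 0, 0], 30], [[-8.5, -0.5, 4.6], [0, 0, 0], 30], [[-8.5, -0.5, 4.6], [0, 0, 0], 30]])

```text
time: 1.85
tool_pos: [0.5554, 0.0617, 0.1511]
tool_rot: [-0.001, 0.362, 0.932, 0.0]
contact_force: [-0.4, 0.4, -0.3]
gripper_width: 0.299
grasp_force: 0.0
```

Run:
```python
from h import *
s=state(); im,d=grab_frame("wrist"); save("w1",im); T=cam("wrist",s); P=toU(pts("wrist",d,T))
hsv=cv2.cvtColor(im,cv2.COLOR_RGB2HSV)
g=(abs(P[...,2]-.053)<.008)&(hsv[...,1]<60)&(hsv[...,2]>90)&(P[...,0]<-.095)&(P[...,0]>-.15)&(abs(P[...,1])<.07)
q=P[g]; print(len(q),np.percentile(q,[2,50,98],axis=0).round(4)); print(s['tool_pos'])
b=(hsv[...,0]<25)&(hsv[...,1]>60)&(abs(P[...,2]-.08)<.006)
print("board front edge x",np.percentile(P[b][:,0],[.5,1,5]))
go(U(-.122,0,.033),rot(137.55),s)
```

```text
1951 [[-0.1251 -0.0516  0.0516]
 [-0.1191  0.0038  0.0546]
 [-0.097   0.0504  0.0568]]
[0.55537298 0.06174338 0.15112772]
board front edge x [-0.07669923 -0.0760901  -0.06981447]
shift [-0.09 -0.04  4.73] turn [-0.   -0.01 -0.  ] rows>= 1.9
```

View pics/w1.png

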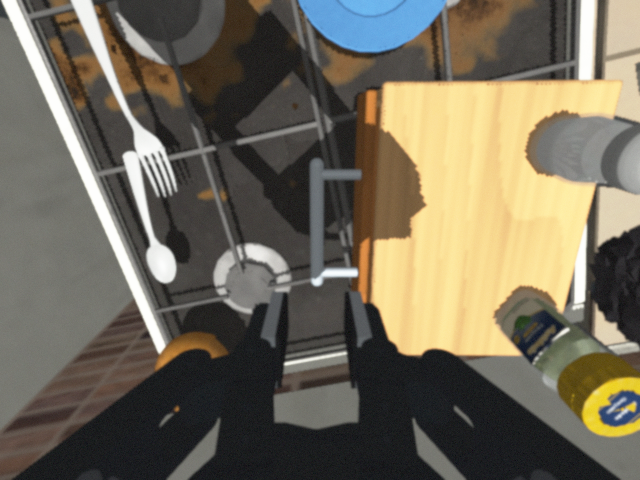

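The wrist view shows the bar at column ~317, rows 160–285, between the fingers at columns 280 and 350. Measured, it is at unit x −0.120, z 0.050, spanning ±51 mm, as it should be. Next I descend and grip it.

Emit:
jog_arm(targets=[[[0, 0, 2.4], [0, 0, 0], 30], [[0, 0, 4.6], [0, 0, 0], 30], [[0, 0, 4.7], [0, 0, 0], 30], [[0, 0, 4.7], [0, 0, 0], 0], [[0, 0, 4.7], [0, 0, 0], 0], [[0, 0, 4.7], [0, 0, 0], 0]])

```text
time: 2.65
tool_pos: [0.5576, 0.0616, 0.0365]
tool_rot: [0.002, 0.362, 0.932, 0.001]
contact_force: [1.0, 0.2, -0.7]
gripper_width: -0.003
grasp_force: 0.0
```

```bash
python3 -c "
from h import *
s=state();print(toU(s['tool_pos']),s['gripper_width'])
go(s['tool_pos']-.1*UX)"
```

```text
[-0.11945207  0.00038016  0.03653627] -0.003255021853887147
shift [ 0.   -4.   -0.01] turn [0. 0. 0.] rows>= 1.6
```

Run:
```python
from h import *
im,d=grab_frame("side"); 
im2,d2=grab_frame("wrist"); save("c1",np.hstack([cv2.resize(im[140:300,220:420],(400,320)),cv2.resize(im2,(400,320))])); s=state(); print(s['gripper_width'],s['grasp_force'],toU(s['tool_pos']))
```

```text
-0.003097632891449939 0.0 [-0.12009371  0.000966    0.03535905]
```

View pics/c1.png

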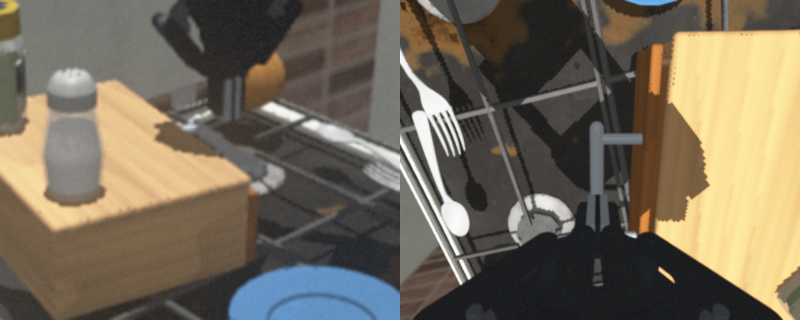

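The wrist view (bar at ~(597,160), fingertips closing at ~(597,215)) does not settle whether the bar is held, and the width reading says shut. I'll pull a little and check.

Emit:
jog_arm(targets=[[[0, -0.4, 0], [0, 0, 0], 0], [[0, -0.8, 0], [0, 0, 0], 0], [[0, -1.2, 0], [0, 0, 0], 0], [[0, -1.2, 0], [0, 0, 0], 0]])

```text
time: 3.25
tool_pos: [0.5348, 0.0388, 0.0337]
tool_rot: [-0.0, 0.363, 0.932, -0.0]
contact_force: [-0.1, -0.9, 0.5]
gripper_width: -0.003
grasp_force: 0.0
```

```bash
cat > hb.py <<'E'
from h import *
s=state(); im,d=grab_frame("wrist"); T=cam("wrist",s); P=toU(pts("wrist",d,T)); hsv=cv2.cvtColor(im,cv2.COLOR_RGB2HSV)
g=(abs(P[...,2]-.053)<.006)&(hsv[...,1]<60)&(hsv[...,2]>70)&(P[...,0]<-.095)&(abs(P[...,1]-.035)<.018)
print("bar",g.sum(),np.percentile(P[g],[5,50,95],axis=0).round(4).tolist() if g.any() else 0)
s=state();print("tcp",toU(s['tool_pos']),s['contact_force'],s['gripper_width'],s['grasp_force'])
E
python3 hb.py
```

```text
bar 2352 [[-0.1257, 0.0198, 0.0514], [-0.1193, 0.04, 0.0543], [-0.0986, 0.0506, 0.0562]]
tcp [-0.15122925  0.00169682  0.03383581] [-0.084769    0.04019977 -0.02100832] -0.0017758911978145915 0.0
```

Run:
```python
from h import *
k,dd=K("side"); T=np.linalg.inv(cam("side"))
def pr(p,n="side",T=T):
    k,dd=K(n); return cv2.projectPoints(np.array([p]),cv2.Rodrigues(T[:3,:3])[0],T[:3,3],k,dd)[0].ravel().round(1)
s=state(); p=s['tool_pos']; print("tcp now",pr(p),"+40mm up",pr(p+[0,0,.04]),"prev",pr(U(-.12,0,.035)))
for y in(-.05,0,.05): print("bar",y,pr(U(-.12,y,.05)))
for c in((-.078,.105,.08),(-.078,-.105,.08),(.078,.105,.08)): print("corner",c,pr(U(*c)))
im,d=grab_frame("side"); o=im.copy()
for q in(p,U(-.12,.05,.05),U(-.12,-.05,.05),U(-.078,.105,.08)): cv2.circle(o,tuple(int(v) for v in pr(q)),2,(255,0,0),-1)
o2,_=grab_frame("top"); Tt=np.linalg.inv(cam("top"))
for q in(p,U(-.12,.05,.05),U(-.12,-.05,.05)): cv2.circle(o2,tuple(int(v) for v in pr(q,"top",Tt)),2,(255,0,0),-1)
save("s2",np.hstack([cv2.resize(o[120:300,220:420],(400,360)),cv2.resize(o2[130:310,270:470],(400,360))]))
```

```text
tcp now [349.1 217.9] +40mm up [350.1 196. ] prev [332.7 220.8]
bar -0.05 [317.5 201.6]
bar 0 [332.9 212.6]
bar 0.05 [349.7 224.5]
corner (-0.078, 0.105, 0.08) [347.1 227.1]
corner (-0.078, -0.105, 0.08) [280.6 178.9]
corner (0.078, 0.105, 0.08) [247.9 252.4]
```

View pics/s2.png

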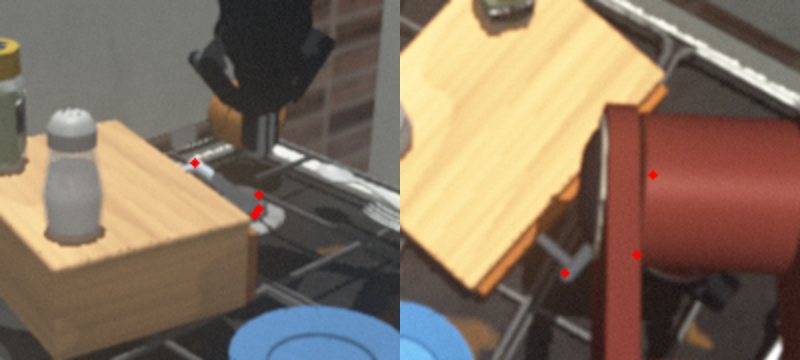

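The side view puts the shut fingertips at about full-frame (351,197), but the reported TCP projects to (349,218), roughly 38 mm lower. I'll check with the wrist depth where the tips sit in the tool frame.

Run:
```python
from h import *
s=state(); im,d=grab_frame("wrist"); H=np.array(camera_params("wrist")["hand_eye"]); P=pts("wrist",d,H)
for r in range(250,480,12):
    print(r,[(c,*(P[r,c]*1000).round(0).astype(int).tolist()) for c in (296,308,320,332)])
# side depth of fingertip
im,d=grab_frame("side"); Q=pts("side",d,cam("side"))
for r in range(180,204,3): print(r,[Q[r,c].round(3).tolist() for c in(346,350,354)])
```

```text
250 [(296, -14, -15, 69), (308, -14, -6, 69), (320, -14, 3, 69), (332, -14, 12, 70)]
262 [(296, -24, -15, 69), (308, -23, -6, 68), (320, -24, 3, 69), (332, -24, 12, 69)]
274 [(296, -34, -16, 69), (308, -34, -6, 70), (320, -34, 3, 69), (332, -34, 13, 68)]
286 [(296, -44, -16, 68), (308, -44, -6, 68), (320, -44, 3, 69), (332, -44, 13, 68)]
298 [(296, -55, -16, 69), (308, 10, -3, -49), (320, 10, 2, -50), (332, -55, 13, 69)]
310 [(296, 6, -8, -52), (308, 10, -3, -60), (320, 10, 2, -58), (332, 10, 6, -59)]
322 [(296, 6, -8, -61), (308, 10, -3, -68), (320, 10, 1, -68), (332, 10, 6, -68)]
334 [(296, 6, -7, -69), (308, 10, -3, -76), (320, 10, 1, -75), (332, 10, 6, -76)]
346 [(296, 12, -6, -86), (308, 12, -3, -84), (320, 7, 1, -78), (332, 10, 5, -83)]
358 [(296, 11, -6, -89), (308, 11, -3, -89), (320, 1, 1, -77), (332, 12, 5, -91)]
370 [(296, 11, -6, -96), (308, 4, -3, -87), (320, -2, 1, -79), (332, 11, 5, -95)]
382 [(296, 17, -5, -107), (308, 0, -3, -87), (320, -7, 1, -80), (332, 16, 4, -106)]
394 [(296, 16, -5, -110), (308, -5, -3, -88), (320, -150, 4, 68), (332, 15, 4, -109)]
406 [(296, 17
[... 482 characters left out ...]
), (332, 10, 3, -125)]
478 [(296, 9, -4, -127), (308, 9, -2, -127), (320, 10, 1, -128), (332, 10, 3, -128)]
180 [[0.54, 0.053, 0.107], [0.533, 0.054, 0.108], [0.528, 0.046, 0.106]]
183 [[0.539, 0.054, 0.102], [0.533, 0.055, 0.103], [0.528, 0.045, 0.1]]
186 [[0.539, 0.055, 0.098], [0.533, 0.053, 0.098], [0.527, 0.047, 0.096]]
189 [[0.539, 0.054, 0.092], [0.533, 0.051, 0.092], [0.527, 0.049, 0.092]]
192 [[0.539, 0.052, 0.086], [0.533, 0.051, 0.086], [0.336, 0.884, 0.451]]
195 [[0.538, 0.055, 0.082], [0.533, 0.051, 0.081], [0.527, 0.048, 0.081]]
198 [[0.54, 0.047, 0.073], [0.532, 0.053, 0.076], [0.58, -0.189, -0.031]]
201 [[0.595, -0.179, -0.036], [0.587, -0.183, -0.037], [0.58, -0.19, -0.039]]
```

The side depth puts the tips at z ≈ 0.074 while the state reports 0.034, and the wrist depth shows them ending ~45 mm short of the frame origin. Camera positions agree with the reported pose otherwise, so the real fingertips sit about 42 mm behind the stated TCP along tool z. I'll allow for that from here on and regrasp, checking by contact.

Emit:
jog_arm(targets=[[[0, 0.6, -0.4], [0, 0, 0], 30], [[0, 1.2, -0.4], [0, 0, 0], 30], [[0, 1.2, -0.4], [0, 0, 0], 30], [[0, 1.2, 0.5], [0, 0, 0], 30], [[0, 1.2, 1.2], [0, 0, 0], 30], [[0, 1.2, 1.6], [0, 0, 0], 30], [[0, 1.2, 1.6], [0, 0, 0], 30]])

```text
time: 4.38
tool_pos: [0.5547, 0.0614, -0.0073]
tool_rot: [-0.001, 0.362, 0.932, -0.0]
contact_force: [-0.8, -0.7, 0.9]
gripper_width: 0.299
grasp_force: 0.0
```

Emit:
jog_arm(targets=[[[0, 0, 0], [0, 0, 0], 0], [[0, 0, 0], [0, 0, 0], 0], [[0, 0, 0], [0, 0, 0], 0], [[0, 0, 0], [0, 0, 0], 0]])

```text
time: 4.88
tool_pos: [0.5562, 0.0616, -0.0056]
tool_rot: [0.001, 0.362, 0.932, 0.0]
contact_force: [-0.1, 0.7, 1.0]
gripper_width: 0.101
grasp_force: 58.6
```

Gripped: opening 10% (8.6 mm) at 58 N, which confirms the ~42 mm offset. Now I pull it open.

Emit:
jog_arm(targets=[[[0, -0.5, 0], [0, 0, 0], 0], [[0, -1.2, 0], [0, 0, 0], 0], [[0, -2, 0], [0, 0, 0], 0], [[0, -2.8, 0], [0, 0, 0], 0], [[0, -3.5, 0], [0, 0, 0], 0], [[0, -3.8, 0], [0, 0, 0], 0], [[0, -3.9, 0], [0, 0, 0], 0], [[0, -3.95, 0], [0, 0, 0], 0]])

```text
time: 5.88
tool_pos: [0.4937, -0.0071, -0.0054]
tool_rot: [0.004, 0.363, 0.932, 0.007]
contact_force: [23.5, 22.4, -12.1]
gripper_width: 0.103
grasp_force: 59.0
```

```bash
python3 -c "
from h import *
s=state();print(toU(s['tool_pos']),s['contact_force'],s['gripper_width'])"
```

```text
[-0.21328991  0.00108467 -0.00543917] [ 23.53486946  22.37562021 -12.09132861] 0.10318233417602664
```

Emit:
jog_arm(targets=[[[0, 0.1, 0], [0, 0, 0], 30], [[0, 0.1, 0], [0, 0, 0], 30], [[0, 0.1, -0.8], [0, 0, 0], 30], [[0, 0.1, -2.5], [0, 0, 0], 30], [[0, 0.1, -4.5], [0, 0, 0], 30], [[0, 0.1, -5.5], [0, 0, 0], 50], [[0, 0.1, -5.5], [0, 0, 0], 50]])

```text
time: 6.75
tool_pos: [0.4917, -0.0103, 0.1335]
tool_rot: [0.002, 0.362, 0.932, -0.0]
contact_force: [0.2, 0.3, -1.0]
gripper_width: 0.5
grasp_force: 0.0
```

```bash
cat >> h.py <<'E'
L=.042
def tip(p,Rm): return np.asarray(p)+L*Rm[:,2]   # TCP for a wanted fingertip point
E
python3 - <<'E'
from h import *
s=state();print(toU(s['tool_pos']),s['joint_pos'].round(2),s['contact_force'])
Rm=rot(47.55,42); go(tip(U(-.206,0,.11),Rm),Rm,s)
E
```

```text
[-0.21699836  0.0004402   0.13347097] [-0.17 -0.23  1.98 -0.    1.39 -1.  ] [ 0.15190433  0.25189099 -0.99263711]
shift [-0.01  1.69  2.07] turn [-4.66  4.7  10.54] rows>= 9.3
```

Emit:
jog_arm(targets=[[[0, 0, 0], [-0.47, 0.47, 1.05], 50], [[0, 0.2, 0], [-0.93, 0.94, 2.1], 50], [[0, 0.4, 0], [-1.4, 1.41, 3.15], 50], [[0, 0.6, 0.3], [-1.86, 1.88, 4.2], 50], [[0, 0.9, 0.6], [-2.33, 2.35, 5.25], 50], [[0, 1.1, 0.9], [-2.8, 2.82, 6.3], 50], [[0, 1.3, 1.2], [-3.26, 3.29, 7.4], 50], [[0, 1.5, 1.5], [-3.73, 3.76, 8.4], 50]])

```text
time: 7.75
tool_pos: [0.5144, 0.0186, 0.091]
tool_rot: [-0.141, 0.784, 0.518, 0.311]
contact_force: [-0.4, -0.1, -0.2]
gripper_width: 0.5
grasp_force: 0.0
```

Run:
```python
from h import *
s=state();print(toU(s['tool_pos']),s['joint_pos'].round(2),s['contact_force'])
Rm=rot(47.55,42); go(tip(U(-.206,0,.11),Rm),Rm,s)
```

```text
[-0.18034804  0.00320742  0.0910078 ] [-0.54 -0.24  2.2   0.74  1.26 -0.39] [-0.36949424 -0.09777698 -0.20085138]
shift [-0.11  0.15  0.41] turn [-0.97  0.93  2.06] rows>= 1.8
```

Emit:
jog_arm(targets=[[[0, 0, 0.2], [-0.5, 0.5, 1], 50], [[-0.1, 0.15, 0.4], [-0.97, 0.93, 2.06], 50], [[-0.1, 0.15, 0.4], [-0.97, 0.93, 2.06], 50], [[-0.1, 0.15, 0.4], [-0.97, 0.93, 2.06], 50]])

```text
time: 8.25
tool_pos: [0.5219, 0.0203, 0.0845]
tool_rot: [-0.162, 0.835, 0.372, 0.372]
contact_force: [0.1, 0.9, 0.8]
gripper_width: 0.5
grasp_force: 0.0
```

```bash
cat > tl.py <<'E'
from h import *
import sys
s=state(); im,d=grab_frame("wrist"); save(sys.argv[1],im); T=cam("wrist",s); P=toU(pts("wrist",d,T)); hsv=cv2.cvtColor(im,cv2.COLOR_RGB2HSV)
print("tcp",toU(s['tool_pos']).round(4),s['joint_pos'].round(2))
g=(hsv[...,0]>35)&(hsv[...,0]<90)&(hsv[...,1]>70)&(P[...,0]>-.19)&(P[...,0]<-.02)&(abs(P[...,1])<.09)&(P[...,2]>0)&(P[...,2]<.05)
print("green",g.sum())
if g.any():
    q=P[g]; print(np.percentile(q,[2,50,98],axis=0).round(4).tolist()); ys,xs=np.nonzero(g); print(xs.min(),xs.max(),ys.min(),ys.max())
    r=toU(ray("wrist",np.c_[xs,ys],.025,T)); print("ray25",r.min(0).round(4),r.max(0).round(4))
f=(abs(P[...,0]+.12)<.03)&(abs(P[...,1])<.08)&(abs(P[...,2]-.012)<.01); print("floor",f.sum(),np.median(P[f][:,2]) if f.any() else 0)
w=(abs(P[...,1])<.08)&(P[...,0]<-.15)&(P[...,0]>-.19)&(P[...,2]>.055)&(P[...,2]<.07); print("front top",w.sum(),np.percentile(P[w],[5,50,95],axis=0).round(4).tolist() if w.any() else 0)
E
python3 tl.py w3
```

```text
tcp [-0.1741 -0.0012  0.0845] [-0.59 -0.29  2.31  0.92  1.17 -0.26]
green 0
floor 12726 0.012127609093107422
front top 3994 [[-0.1793, -0.0724, 0.0567], [-0.1769, 0.0002, 0.0636], [-0.1722, 0.0722, 0.0649]]
```

View pics/w3.png

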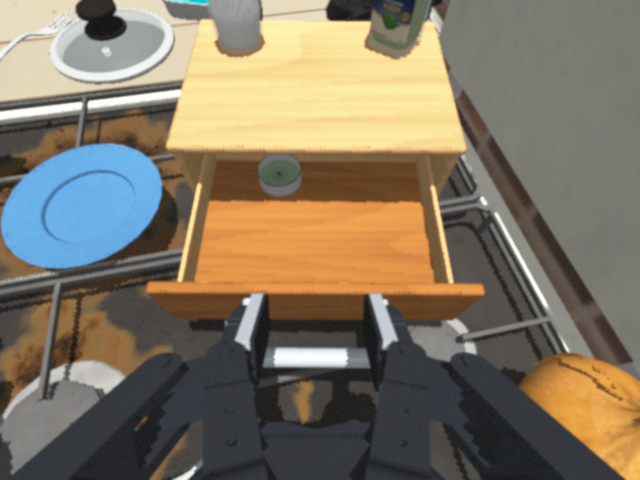

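The drawer is fully open (front at unit x −0.177, as expected). The green tea light shows under the board at about (280,174), spanning columns 259–302 with its bottom at row ~194.

Run:
```python
from h import *
s=state(); im=cv2.imread("pics/w3.png")[...,::-1].copy(); T=cam("wrist",s); hsv=cv2.cvtColor(im,cv2.COLOR_RGB2HSV)
print(hsv[176,276:286:3],hsv[188,276:286:3],hsv[176,240])
g=np.zeros((480,640),np.uint8); roi=hsv[150:200,245:315]; g[150:200,245:315]=((roi[...,0]>30)|(roi[...,1]<90))&(roi[...,2]>60)
n,l,st,ce=cv2.connectedComponentsWithStats(g); i=1+st[1:,4].argmax(); print(st[i],ce[i])
x,y,w,h=st[i][:4]
print("sides z.02",toU(ray("wrist",[[x,176],[x+w,176]],.022,T)).round(4)); print("front foot z.012",toU(ray("wrist",[[x+w/2,y+h]],.012,T)).round(4))
gr=(l==i)&(hsv[...,0]>50)&(hsv[...,0]<95)&(hsv[...,1]>40); ys,xs=np.nonzero(gr); print(gr.sum(),xs.min(),xs.max(),ys.min(),ys.max(),toU(ray("wrist",np.c_[xs,ys],.025,T)).mean(0).round(4))
```

```text
[[53 53 87]
 [56 50 72]
 [53 53 86]
 [55 53 91]] [[ 90   2 105]
 [ 45   9 115]
 [ 30   2 109]
 [ 30   4 114]] [ 15 165  93]
[ 257  154   45   43 1583] [279.27858497 174.15161087]
sides z.02 [[-0.0546  0.0498  0.022 ]
 [-0.0541  0.01    0.022 ]]
front foot z.012 [[-0.0699  0.0299  0.012 ]]
677 261 298 161 185 [-0.053  0.03   0.025]
```

Run:
```python
from h import *
s=state(); im,d=grab_frame("wrist"); H=np.array(camera_params("wrist")["hand_eye"]); P=pts("wrist",d,H)
for lo,hi in((235,275),(355,395)):
    q=P[280:340,lo:hi].reshape(-1,3); q=q[(q[:,2]<-.02)&(q[:,0]<.05)&(q[:,2]>-.1)]; print((np.percentile(q[:,2],[90,97,99.5])*1000).round(1),(q[q[:,2]>-.056].mean(0)*1000).round(1))
Rm=rot(47.55,40)
go(tip(U(-.12,.03,.075),Rm),Rm,s); go(tip(U(-.045,.03,.026),Rm),Rm,s)
```

```text
[-48.1 -44.8 -42.2] [  6.  -24.  -50.2]
[-48.1 -44.6 -42.3] [  6.   25.  -50.1]
shift [ 1.21 -1.26  3.55] turn [-0.    0.26  0.07] rows>= 1.6
shift [ 1.77 -1.25  7.09] turn [-0.    0.26  0.07] rows>= 3.0
```

Emit:
jog_arm(targets=[[[0.6, -0.6, 1.7], [0, 0.13, 0.03], 65], [[1.2, -1.25, 3.5], [0, 0.26, 0.07], 65], [[1.2, -1.25, 3.5], [0, 0.26, 0.07], 65], [[1.4, -1.25, 5], [0, 0.26, 0.07], 65], [[1.4, -1.25, 5], [0, 0.26, 0.07], 65]])

```text
time: 8.98
tool_pos: [0.5776, 0.1278, 0.0267]
tool_rot: [-0.171, 0.829, 0.366, 0.386]
contact_force: [-0.4, -0.5, 0.2]
gripper_width: 0.648
grasp_force: 0.0
```

Run:
```python
from h import *
L=.044
s=state(); Rm=tool(s)[:3,:3]; print(toU(s['tool_pos']-L*Rm[:,2]),s['contact_force'],s['joint_pos'].round(2),s['gripper_width'])
g=U(-.045,.03,.025)+L*rot(47.55,40)[:,2]; go(g,rot(47.55,40),s)
im,d=grab_frame("wrist"); save("w4",im)
```

```text
[-0.09081813  0.03017285  0.05494446] [-0.4325408  -0.45945398  0.1878989 ] [-0.31 -0.07  2.26  1.12  0.88 -0.29] 0.6478095243272143
shift [0.26 0.01 2.17] turn [-0.01  0.   -0.  ] rows>= 0.9
```

View pics/w4.png

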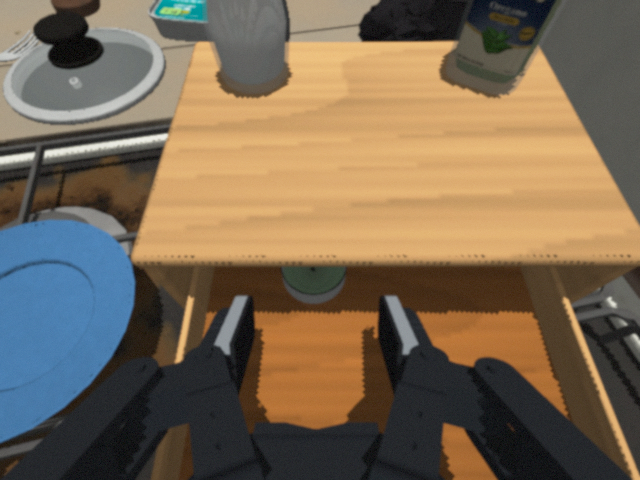

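The wrist view shows the tea light at about (313,280), centred between the fingers at columns 245 and 390. I advance now.

Emit:
jog_arm(targets=[[[0.1, 0, 0.7], [0, 0, 0], 65], [[0.2, 0, 1.4], [0, 0, 0], 65], [[0.25, 0, 1.9], [0, 0, 0], 65], [[0.25, 0, 2.15], [0, 0, 0], 65], [[0.25, 0, 2.15], [0, 0, 0], 65]])

```text
time: 9.65
tool_pos: [0.6079, 0.1603, -0.0026]
tool_rot: [-0.171, 0.83, 0.365, 0.387]
contact_force: [0.3, -0.3, -0.1]
gripper_width: 0.652
grasp_force: 0.0
```

Emit:
jog_arm(targets=[[[0, 0, 0], [0, 0, 0], 40], [[0, 0, 0], [0, 0, 0], 40], [[0, 0, 0], [0, 0, 0], 30], [[0, 0, 0], [0, 0, 0], 30]])

```text
time: 10.15
tool_pos: [0.6082, 0.1603, -0.0021]
tool_rot: [-0.171, 0.829, 0.365, 0.387]
contact_force: [-3.3, -2.0, 5.6]
gripper_width: 0.406
grasp_force: 59.6
```

Emit:
jog_arm(targets=[[[0, 0, -0.1], [0, 0, 0], 30], [[0, 0, -0.3], [0, 0, 0], 30], [[0, 0, -0.5], [0, 0, 0], 30], [[0, 0, -0.5], [0, 0, 0], 30]])

```text
time: 10.65
tool_pos: [0.6014, 0.1531, 0.0057]
tool_rot: [-0.17, 0.83, 0.364, 0.387]
contact_force: [-0.4, -0.0, -0.6]
gripper_width: 0.408
grasp_force: 59.9
```

Run:
```python
from h import *
s=state(); print(s['gripper_width'],s['grasp_force'],s['contact_force'],toU(s['tool_pos']))
im,d=grab_frame("wrist"); save("w5",im[150:450,100:540]); im,d=grab_frame("side")
```

```text
0.40816092775549845 59.85194346285425 [-0.43515573 -0.004753   -0.59555723] [-0.02234231  0.02980049  0.00567857]
```

View pics/w5.png

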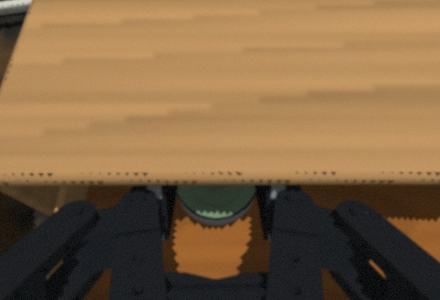

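The tea light (green disc at crop (217,200)) is held between the pads. I retract along the tool axis.

Emit:
jog_arm(targets=[[[0, 0, -0.5], [0, 0, 0], 30], [[0, 0, -1.2], [0, 0, 0], 30], [[0, 0, -2], [0, 0, 0], 30], [[0.3, 0, -3], [0, 0, 0], 30], [[1.2, 0, -4], [0, 0, 0], 30], [[2, 0, -4.5], [0, 0, 0], 30], [[2, 0, -4.5], [0, 0, 0], 30]])

```text
time: 11.62
tool_pos: [0.5662, 0.1127, 0.1188]
tool_rot: [-0.169, 0.829, 0.365, 0.389]
contact_force: [-1.1, 0.4, -0.9]
gripper_width: 0.405
grasp_force: 59.8
```

Run:
```python
from h import *
s=state(); print(s['gripper_width'],s['grasp_force'],toU(s['tool_pos']),s['joint_pos'].round(2)); T=cam("wrist",s)
im,d=grab_frame("wrist"); P=pts("wrist",d,T); hsv=cv2.cvtColor(im,cv2.COLOR_RGB2HSV)
H=np.array(camera_params("wrist")["hand_eye"]); Pt=pts("wrist",d,H)
g=(hsv[...,0]>40)&(hsv[...,0]<95)&(hsv[...,1]>35)&(abs(Pt[...,1])<.025)&(abs(Pt[...,2]+.045)<.035)&(abs(Pt[...,0])<.05)
q=P[g]; print(g.sum(),"centre U",toU(q.mean(0)),"tool mm",(Pt[g].mean(0)*1000).round(1))
u,sv,vt=np.linalg.svd(q-q.mean(0)); n=vt[2]*np.sign(vt[2][2]); print("normal U",toU(n+np.r_[C,0]).round(3),sv)
save("w6",im[200:400,180:460])
```

```text
0.4045047096679949 59.842168249888346 [-0.07596413  0.02849701  0.11880322] [-0.35 -0.31  2.27  0.98  1.03 -0.08]
4919 centre U [-0.11546417  0.02786485  0.14124704] tool mm [ -8.1   0.8 -44.7]
normal U [0.182 0.04  0.982] [0.66521021 0.63657853 0.29746517]
```

View pics/w6.png

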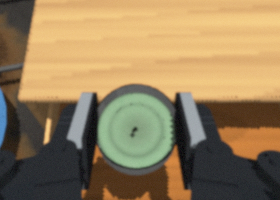

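```bash
cat > wax.py <<'E'
from h import *
def wax(k=2):
    s=state(); T=cam("wrist",s); H=np.array(camera_params("wrist")["hand_eye"]); Q=[]
    for _ in range(k):
        im,d=grab_frame("wrist"); hsv=cv2.cvtColor(im,cv2.COLOR_RGB2HSV); Pt=pts("wrist",d,H)
        g=(hsv[...,0]>45)&(hsv[...,0]<85)&(hsv[...,1]>50)&(abs(Pt[...,1])<.02)&(abs(Pt[...,2]+.045)<.03)&(abs(Pt[...,0])<.04)
        n,l,st,_=cv2.connectedComponentsWithStats(g.astype(np.uint8)); i=1+st[1:,4].argmax()
        m=cv2.erode((l==i).astype(np.uint8),np.ones((5,5))); q=pts("wrist",d,T)[m>0]; Q.append(q)
    q=np.vstack(Q)
    for _ in range(4):
        c=q.mean(0); n=np.linalg.svd(q-c,full_matrices=False)[2][2]; r=(q-c)@n; q=q[abs(r)<2.5*r.std()]
    n*=np.sign(n[2]); TT=tool(s)
    print("n",len(q),"wax centre",c.round(4),"U",toU(c).round(4),"tool mm",(TT[:3,:3].T@(c-TT[:3,3])*1000).round(1)); print("normal U",np.array([n@UX,n@UY,n[2]]).round(3),"res mm",r.std()*1000)
    return s,c,n
if __name__=="__main__":
    s,c,n=wax()
    print("frame tool z elev",np.degrees(np.arcsin(-tool(s)[2,2])))
    c2=np.r_[.439,.226,0]
    for zc in(.12,.06,.018): go(s['tool_pos']+(c2+[0,0,zc]-c),None,s)
E
python3 wax.py
```

```text
n 509 wax centre [0.5383 0.085  0.1391] U [-0.1152  0.0304  0.1391] tool mm [ -7.7  -0.8 -44.1]
normal U [0.013 0.012 1.   ] res mm 0.7384645335028509
frame tool z elev 39.952884716979064
shift [ 0.37 -6.74  1.61] turn [0. 0. 0.] rows>= 2.8
shift [-1.47 -6.74  3.15] turn [0. 0. 0.] rows>= 3.0
shift [-2.76 -6.75  4.23] turn [0. 0. 0.] rows>= 3.4
```

The cup is level to within 1°. I move over the saucer at height and check again.

Emit:
jog_arm(targets=[[[0.5, 0, -0.4], [0, 0, 0], 30], [[0.8, -1.5, -0.3], [0, 0, 0], 30], [[0.8, -3, 0], [0, 0, 0], 30], [[0.7, -4.5, 0.5], [0, 0, 0], 30], [[0.4, -6, 1.2], [0, 0, 0], 30], [[-0.5, -6.75, 2.3], [0, 0, 0], 30], [[-1, -6.75, 2.8], [0, 0, 0], 30], [[-1, -6.75, 2.8], [0, 0, 0], 30]])

```text
time: 12.78
tool_pos: [0.4643, 0.2558, 0.0502]
tool_rot: [-0.172, 0.83, 0.364, 0.385]
contact_force: [-0.2, 0.2, 0.4]
gripper_width: 0.408
grasp_force: 59.9
```

```bash
cat > sc.py <<'E'
from wax import *
s,c,n=wax(1); T=cam("wrist",s); im,d=grab_frame("wrist"); hsv=cv2.cvtColor(im,cv2.COLOR_RGB2HSV); P=pts("wrist",d,T)
b=(hsv[...,0]>98)&(hsv[...,0]<118)&(hsv[...,1]>110)&(P[...,2]<.03)&(np.linalg.norm(P[...,:2]-[.439,.226],axis=-1)<.09)
q=P[b]; print("blue",b.sum(),"z",np.percentile(q[:,2],[2,50,98]).round(4))
rim=q[q[:,2]>.0125][:,:2]; A=np.c_[2*rim,np.ones(len(rim))]; x=np.linalg.lstsq(A,(rim**2).sum(1),rcond=None)[0]; print("rim circle",x[:2].round(4),np.sqrt(x[2]+x[:2]@x[:2]))
im,d=grab_frame("top"); P=pts("top",d,cam("top")); hsv=cv2.cvtColor(im,cv2.COLOR_RGB2HSV)
b=(hsv[...,0]>98)&(hsv[...,0]<118)&(hsv[...,1]>110); print("top blue",b.sum())
for zc in(.05,.03,.02,.018): go(s['tool_pos']+(np.r_[.439,.226,zc]-c),rot(47.55,40),s)
print(s['joint_pos'].round(2)); save("t7",im)
E
python3 sc.py
```

```text
n 61 wax centre [0.4416 0.2343 0.0717] U [-0.0703  0.2025  0.0717] tool mm [ -3.6  -2.3 -37.7]
normal U [0.031 0.025 0.999] res mm 0.91492163252552
blue 10503 z [0.0024 0.0051 0.0141]
rim circle [0.4388 0.2261] 0.061375853128359296
top blue 3215
shift [-0.87  0.15  0.32] turn [-0.02  0.01 -0.03] rows>= 0.4
shift [-1.48  0.15  0.83] turn [-0.02  0.01 -0.03] rows>= 0.7
shift [-1.78  0.16  1.09] turn [-0.02  0.01 -0.03] rows>= 0.8
shift [-1.84  0.16  1.14] turn [-0.02  0.01 -0.03] rows>= 0.9
[ 0.   -0.5   2.53  1.02  0.72  0.08]
```

The saucer centre is confirmed at (0.439, 0.226), inner floor z 0.005. I work out the cup centre from the better earlier tool offset.

Run:
```python
from h import *
s=state(); T=tool(s); off=np.array([-.0079,-.0003,-.0442]); c=T[:3,3]+T[:3,:3]@off; print(c, s['tool_pos'])
Rm=rot(47.55,40)
for zt in(.01,-.001,-.006,-.009,-.012): 
    p=np.r_[.439,.226,0]-Rm@off; p[2]=zt; print(zt); go(p,Rm,s)
# cup lowest point by side view
im,d=grab_frame("side"); P=pts("side",d,cam("side")); m=(np.linalg.norm(P[...,:2]-c[:2],axis=-1)<.026)&(P[...,2]>.022)&(P[...,2]<.12)
hsv=cv2.cvtColor(im,cv2.COLOR_RGB2HSV); q=P[m]; print(np.percentile(q[:,2],[0.5,2,5,50,98]).round(4)); ys,xs=np.nonzero(m); print(xs.min(),xs.max(),ys.min(),ys.max())
y0,x0=int(ys.mean()),int(xs.mean()); save("s8",cv2.resize(im[y0-60:y0+60,x0-80:x0+80],(640,480)))
```

```text
[0.44035964 0.22662095 0.07577682] [0.46694334 0.25513195 0.05349298]
0.01
shift [-1.37 -0.03  1.07] turn [ 0.01 -0.01 -0.01] rows>= 0.7
-0.001
shift [-1.71 -0.03  1.35] turn [ 0.01 -0.01 -0.01] rows>= 0.9
-0.006
shift [-1.86 -0.03  1.48] turn [ 0.01 -0.01 -0.01] rows>= 1.0
-0.009
shift [-1.95 -0.03  1.56] turn [ 0.01 -0.01 -0.01] rows>= 1.0
-0.012
shift [-2.05 -0.03  1.64] turn [ 0.01 -0.01 -0.01] rows>= 1.0
[0.0681 0.0692 0.0712 0.0858 0.1106]
367 406 221 270
```

View pics/s8.png

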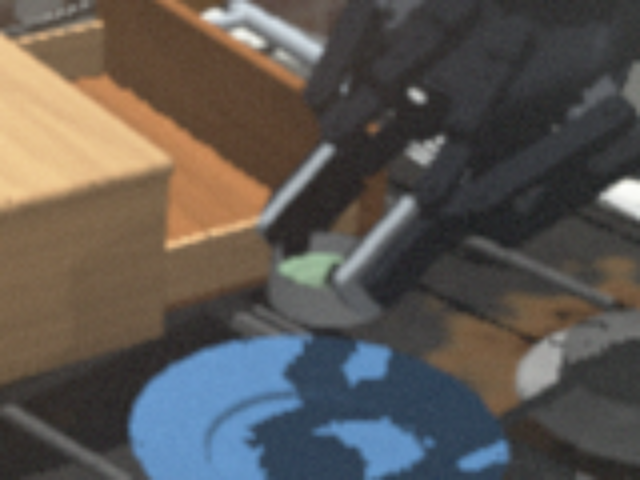

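The cup is upright and held at its rim. Its underside is ≈15 mm above the reported TCP height, so contact is expected at TCP z ≈ −0.010. I descend gently.

Emit:
jog_arm(targets=[[[-0.7, 0, 0.5], [0, 0, 0], 30], [[-1.35, 0, 1.05], [0, 0, 0], 30], [[-1.6, 0, 1.25], [0, 0, 0], 30], [[-1.75, 0, 1.4], [0, 0, 0], 30], [[-1.86, 0, 1.48], [0, 0, 0], 30], [[-1.86, 0, 1.48], [0, 0, 0], 30]])

```text
time: 13.72
tool_pos: [0.4652, 0.2542, -0.007]
tool_rot: [-0.171, 0.83, 0.365, 0.387]
contact_force: [-0.6, -0.5, -0.7]
gripper_width: 0.404
grasp_force: 59.9
```

Emit:
jog_arm(targets=[[[-0.03, 0, 0.03], [0, 0, 0], 30], [[-0.06, 0, 0.05], [0, 0, 0], 30], [[-0.06, 0, 0.05], [0, 0, 0], 30]])

```text
time: 14.1
tool_pos: [0.4651, 0.2542, -0.009]
tool_rot: [-0.171, 0.83, 0.365, 0.387]
contact_force: [0.9, -0.2, 0.9]
gripper_width: 0.404
grasp_force: 60.0
```

Emit:
jog_arm(targets=[[[-0.03, 0, 0.03], [0, 0, 0], 30], [[-0.03, 0, 0.03], [0, 0, 0], 30]])

```text
time: 14.35
tool_pos: [0.4658, 0.2547, -0.009]
tool_rot: [-0.171, 0.829, 0.365, 0.388]
contact_force: [-3.9, -1.3, 6.9]
gripper_width: 0.41
grasp_force: 60.7
```

Emit:
jog_arm(targets=[[[-0.03, 0, 0.03], [0, 0, 0], 30], [[-0.03, 0, 0.03], [0, 0, 0], 30]])

```text
time: 14.6
tool_pos: [0.4664, 0.2552, -0.009]
tool_rot: [-0.172, 0.829, 0.365, 0.389]
contact_force: [-7.2, -4.7, 13.6]
gripper_width: 0.405
grasp_force: 61.5
```

In contact at −0.009, as expected. I ease off, open just enough, and back out along the tool axis.

Emit:
jog_arm(targets=[[[0.06, 0, -0.05], [0, 0, 0], 30], [[0.06, 0, -0.05], [0, 0, 0], 40], [[0.06, 0, -0.05], [0, 0, 0], 45], [[0.06, 0, -0.05], [0, 0, 0], 52], [[0.06, 0, -0.05], [0, 0, 0], 53], [[0.06, 0, -0.05], [0, 0, 0], 53]])

```text
time: 15.35
tool_pos: [0.4648, 0.2544, -0.0097]
tool_rot: [-0.171, 0.83, 0.365, 0.387]
contact_force: [-0.4, -0.8, 0.6]
gripper_width: 0.526
grasp_force: 0.0
```

Emit:
jog_arm(targets=[[[0, 0, -0.2], [0, 0, 0], 53], [[0, 0, -0.6], [0, 0, 0], 53], [[0, 0, -1.2], [0, 0, 0], 53], [[0, 0, -2], [0, 0, 0], 53], [[0.5, 0, -3], [0, 0, 0], 53], [[1, 0, -3.6], [0, 0, 0], 53], [[1, 0, -3.6], [0, 0, 0], 53]])

```text
time: 16.23
tool_pos: [0.4485, 0.2172, 0.072]
tool_rot: [-0.171, 0.83, 0.367, 0.384]
contact_force: [0.2, -0.1, -0.2]
gripper_width: 0.53
grasp_force: 0.0
```

```bash
cat > fin.py <<'E'
from h import *
s=state(); print(s['gripper_width'],s['contact_force'].round(1),s['joint_pos'].round(2))
for n in("wrist","top","side"):
    T=cam(n,s); im,d=grab_frame(n); P=pts(n,d,T); hsv=cv2.cvtColor(im,cv2.COLOR_RGB2HSV); r=np.linalg.norm(P[...,:2]-[.439,.226],axis=-1)
    g=(hsv[...,0]>45)&(hsv[...,0]<88)&(hsv[...,1]>45)&(r<.05)&(P[...,2]<.04)
    b=(hsv[...,0]>98)&(hsv[...,0]<118)&(hsv[...,1]>110)&(r<.1)
    if g.sum()>20:
        q=P[g]; c=q.mean(0); print(n,g.sum(),"wax",np.median(q,0).round(4),((q.min(0)+q.max(0))/2).round(4),"normal",np.linalg.svd(q-c,full_matrices=False)[2][2].round(2))
    rim=P[b&(P[...,2]>.0125)][:,:2]
    if len(rim)>50: x=np.linalg.lstsq(np.c_[2*rim,np.ones(len(rim))],(rim**2).sum(1),rcond=None)[0]; print(n,"rim",x[:2].round(4),np.sqrt(x[2]+x[:2]@x[:2]).round(4))
    w=(abs(toU(P)[...,1])<.09)&(toU(P)[...,0]<-.15)&(toU(P)[...,0]>-.2)&(P[...,2]>.056)&(P[...,2]<.068)&(hsv[...,1]>60)
    if w.sum()>50: print(n,"drawer front",np.median(toU(P)[w],0).round(4))
E
python3 fin.py
```

```text
0.5297354725408336 [ 0.2 -0.1 -0.2] [-0.13 -0.67  2.58  0.93  0.9   0.12]
wrist 1766 wax [0.4395 0.225  0.0125] [0.4391 0.2246 0.0138] normal [0.   0.02 1.  ]
wrist rim [0.4395 0.2254] 0.0592
wrist drawer front [-0.1715  0.0457  0.0634]
top 372 wax [0.4377 0.2256 0.0136] [0.4384 0.2254 0.0129] normal [-0.02  0.    1.  ]
top rim [0.4393 0.2257] 0.0562
top drawer front [-0.1756  0.0012  0.0646]
side rim [0.4414 0.2284] 0.0586
side drawer front [-0.1695  0.0019  0.0619]
```

The tea light stands level, within about 1 mm of the saucer centre, and the drawer is still at its stop. Joint 3 is near its range limit, so I move the arm up and forward before handing in.

Emit:
jog_arm(targets=[[[1, 0, 0], [0, 0, 0], 53], [[2.5, 0, 0], [0, 0, 0], 53], [[3.5, 0, 0], [0, 0, 0], 53], [[3.5, 0, 0], [0, 0, 0], 53], [[3.5, 0, 0], [0, 0, 0], 53]])

```text
time: 17.0
tool_pos: [0.4841, 0.2595, 0.1335]
tool_rot: [-0.173, 0.831, 0.367, 0.38]
contact_force: [0.6, -0.3, 0.2]
gripper_width: 0.531
grasp_force: 0.0
```

```bash
python3 fin.py && python3 -c "
from plant import *
print(job_done())"
```

```text
0.5309653703848062 [ 0.6 -0.3  0.2] [ 0.01 -0.6   2.43  0.84  0.85  0.32]
wrist 1763 wax [0.4395 0.2248 0.0127] [0.4393 0.2247 0.0142] normal [-0.   -0.02 -1.  ]
wrist rim [0.4549 0.2292] 0.0466
top 411 wax [0.4377 0.2256 0.0136] [0.4378 0.2245 0.0133] normal [0.   0.01 1.  ]
top rim [0.4409 0.2265] 0.0558
top drawer front [-0.1756  0.0017  0.0647]
side rim [0.4415 0.2284] 0.0587
side drawer front [-0.1696  0.0091  0.0618]
the job is handed in; nothing more can be done
None
```

Job handed in after about 17 s: the drawer is open to its stop, the tea light stands upright within about 2 mm of the saucer's centre, and I never touched the jars; the real fingertips sit about 42 mm behind the stated TCP, so my first handle grasp closed on air before I corrected for it.

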